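# Click the mounting sleeve onto the leaning antenna mast

### The arm

A 6-joint arm with a two-finger parallel gripper is mounted at the origin on the work surface. World frame = base frame: x ahead of the robot, y to its left, z up, the work surface at z = 0. Lengths are in mm, angles in rad, forces in N, time in s.
With the tool pointing down it reaches from about 275 to 825 mm from the base axis. Payload 5.2 kg.
Tool frame: the origin (TCP) lies at the very end of the fingers, on their centre line; the grasp point (between the pads) lies 19 mm behind it; z points along the fingers, y is the direction in which the jaws open and shut (so a half turn about z gives the same grasp; the last joint's range is limited). The gripper opens to 93 mm and grips with 3 to 60 N. Pads are 15 mm wide; open, the fingers measure 128 mm over their backs; the gripper's body (75 mm by 188 mm) begins 65 mm behind the grasp point.
Start: joints at [-1.387, 0.259, 1.535, -0, 1.348, -0.203], TCP at [207.495, -509.363, 218.653] pointing down, gripper open.
Joint ranges: [-3.14, 3.14], [-0.91, 2.08], [0.19, 2.58], [-1.22, 4.36], [0.22, 2.71], [-3.12, 3.12]. Speed limits (rad/s): [2.57, 2.57, 3.14, 3.14, 3.14, 3.14].

### API

Orientations are given as [roll, pitch, yaw] about the fixed x, y, z axes, in that order (R = Rz(yaw) Ry(pitch) Rx(roll)).
In Python, from bench import robot gives the robot as it stands. The module is installed in compiled form; this text tells all that it offers. Calls block until the motion is done:
- robot.move_ptp(position, orientation): joint-space move of the TCP to a pose.
- robot.move_linear(position, ori=None, speed=150, f_stop=None): straight line of the TCP; ori=None keeps the orientation; speed is the mean speed in mm/s. With f_stop (N) it stops when the force on the tool has changed by that much, and returns True; else False.
- robot.move_j(angles): joint-space move.
- robot.move_gripper(opening): opening from 0.0 (shut) to 1.0 (fully open); the grip force is fixed at half the most; returns when the fingers have stopped.
- robot.sleep(seconds).
- robot.inverse_kinematics(position, orientation): joint angles nearest the present ones, or None.
- robot.get_image(name): name is "scene" or "top" or "wrist"; returns a dict with "img" (384x512x3 uint8, blue, green, red), "fovy" (degrees; the focal length in pixels is half the picture's height over the tangent of half this angle, whatever the lens; pixels are square), "cx", "cy" (the principal point, pixels), "eye" and "orientation" of the camera in the world. Camera axes: x right, y down, z forward; pixel columns grow to the right and rows downward; lengths in mm; the calibration is good to about 2 mm. A picture is of the moment at which its call begins. There is no depth.
A pose or a line that the arm cannot do raises robot.MotionError and nothing moves.
- robot.hand_in(): hands the job in, once; it reports no verdict.
Readings, each from a call of its own:
- robot.current_t(): time.
- robot.current_qpos(): joint angles.
- robot.current_joint_vel(): joint speeds.
- robot.current_joint_efforts(): joint torques, N m.
- robot.current_tcp_pos(): TCP position.
- robot.current_eef_rot(): TCP orientation.
- robot.current_contact_force(): force on the tool from outside, world axes, zero at the start.
- robot.current_ft_torque(): the same for the moment, N m.
- robot.current_gripper_width(): opening from 0.0 (shut) to 1.0 (fully open).
Only numpy, scipy, OpenCV 4.12 (cv2) and the standard library are available. Lean on these libraries where they do the work, as an engineer would, in place of code of your own. Each camera call takes 0.05 s, during which the arm holds its last target.

### The job

Take the tall plain aluminium sleeve from the black mat and slide it onto the leaning spindle of the antenna mast, pushing it past the sprung ball until it clicks and sits fully home on the shoulder with the ball sprung out again above it. Let go of it there, and leave everything else on the bench where it stands.

Things in the scene. Friction and masses are not known exactly. Their poses are not given: they have to be found in the camera images.
- sleeve_center (a point): the tall sleeve, a plain aluminium tube standing on end on the mat: outer diameter 36, bore 16 right through, 44 high, the same both ways up, 0.07 to 0.14 kg. Point: its centre, half-way up, 22 above the mat; z along the bore. The short spacer and the brass adapter stand on the mat too, in any order, at least 80 between centres
- spindle: the mast's fixed spindle, a steel rod 14 in diameter, leaning 27 degrees from vertical. Origin: on its axis at the shoulder where the sleeve comes to rest, 115 above the bench. z: along the rod, outward and up, leaning away from the robot (within 0.4 rad of +x); x: to its upper side, where the ball is, facing the robot; y: level. Straight up to 58 along z, then tapers to a 6 diameter tip at 68. A seated sleeve has its centre at z = 22
- mast: the mast's grey foot, fixed: a plate 150 x 110 x 18 high, from -50 to 100 along its own x, which points roughly at the robot; origin on the bench. From it a round neck, 28 in diameter, leans up, away from the robot, to the shoulder, which stands over x = -10; at its root a block 50 x 50, up to 39 high
- spindle_tip (a point): centre of the spindle's tip, 68 along its z from the shoulder
- detent (a joint): how far the sprung ball is pressed into the spindle: 0 = fully out (stands 4 proud of the rod), 0.004 = flush, 0.005 = stop. Spring: 14 N at 0, 2 N more per mm. A sleeve's edge meeting the ball needs 8 to 12 N along the spindle, then 2 to 6 N as it slides on; as its upper end passes, the ball springs out above it and drives it down with some 8 N: the click
- detent_ball (a point): centre of the sprung ball, 14 in diameter; when out, 51 along the spindle's z from the shoulder and 4 off its axis (to +x)
- mat: black rubber mat, 240 x 250 x 3, fixed; origin under its centre, z = 0 on the bench. It and the mast change sides
- spacer_center (a point): the short aluminium sleeve (spacer), outer diameter 36, bore 16, only 20 high; not wanted; point at its centre
- adapter: brass adapter on the mat: foot 22 diameter, 10 high, then 14 diameter up to 26; origin under its centre
- mouse: black computer mouse, 100 x 60 x 30; origin under its centre
- driver: screwdriver with black handle, 180 long, lying on the bench; origin under its middle
- bottle: white plastic bottle, 52 diameter, 85 high; origin under its centre
- meter: grey hand meter lying flat, 160 x 80 x 38; origin under its centre
- carton: small cardboard carton, 90 x 120 x 50; origin under its centre
Things that resemble listed ones, but are neither listed nor needed, are in the scene too. Leave any pink or purple look-alike of the part that bears sleeve_center alone.

How it is judged:
By the outcome, as a careful person would: the job done as asked, in the order asked, and still so for the second after the job is handed in, with the robot touching nothing.
It also fails if it takes over 54 s, if anything falls off the work surface, if the arm or the gripper's body presses on something with over 40 N, if the wrist force passes 120 N, or if a joint passes its speed limit or range.

## Working session

There is one attempt and no reset: what is moved stays moved. The work goes in short steps, each a Python script; the robot and the scene stay as the last script left them, time stands still between calls to the robot, and variables do not carry over. Pictures are saved under pics/ and viewed, and the job is handed in when it is done.

```bash
mkdir -p pics
python3 - <<'E'
from bench import robot
import cv2
for n in ["scene","top","wrist"]:
    d=robot.get_image(n); cv2.imwrite(f"pics/{n}0.png",d["img"])
    print(n,d["fovy"],d["cx"],d["cy"],d["eye"],d["orientation"])
print(robot.current_t())
E
```

```text
scene 52.53533101117834 256.6202829309953 189.96110770979044 [1219.91639957 -472.97738432  869.18143131] [-2.33479881 -0.00869381  0.94514675]
top 56.29245803377771 254.57508704606778 189.15342569558203 [ 493.48057306    5.78555945 1344.56537754] [-3.08157874 -0.00935656 -1.5873811 ]
wrist 64.09164333905946 253.5427873039304 191.58646089634405 [ 281.90618325 -479.05327231  383.92803306] [ 2.84737126e+00  1.68113700e-03 -1.18483462e+00]
0.15
```

View pics/scene0.png

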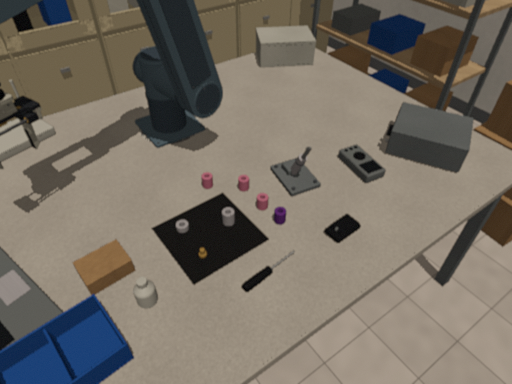

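View pics/top0.png

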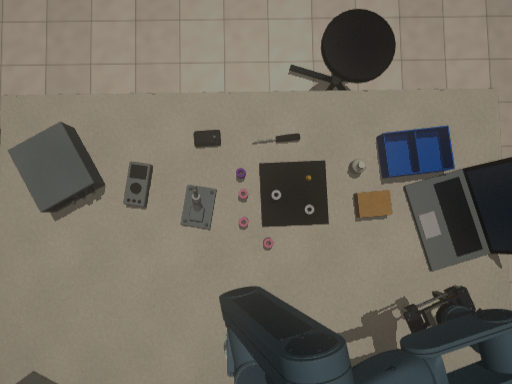

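View pics/wrist0.png

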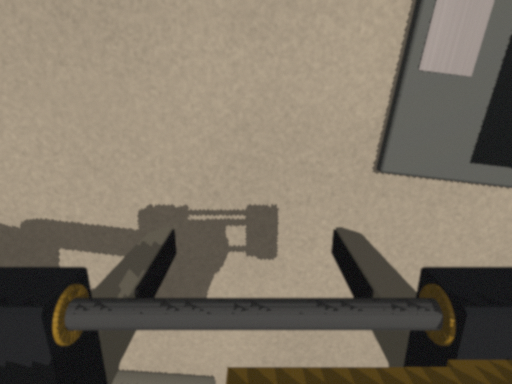

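Scene view: grey tubes on the mat at (228,216), which looks tall, and (182,226), which looks short. They match top (276,195) and (309,210). The brass adapter is at scene (203,253). The pink and purple look-alikes are off the mat. The mast is at top (198,205). Next: rough positions and enlarged crops.

```bash
cat > h.py <<'E'
import numpy as np, cv2
from scipy.spatial.transform import Rotation as Rn
from bench import robot
def R(o): return Rn.from_euler('xyz',o).as_matrix()
def cam(d):
    f=d["img"].shape[0]/2/np.tan(np.radians(d["fovy"])/2)
    return f,d["cx"],d["cy"],np.array(d["eye"]),R(d["orientation"])
def ray(d,u,v):
    f,cx,cy,e,M=cam(d); r=M@np.array([(u-cx)/f,(v-cy)/f,1]); return e,r/np.linalg.norm(r)
def onz(d,u,v,z):
    e,r=ray(d,u,v); return e+r*(z-e[2])/r[2]
def proj(d,p):
    f,cx,cy,e,M=cam(d); q=M.T@(np.array(p)-e); return np.array([cx+f*q[0]/q[2],cy+f*q[1]/q[2]])
def tri(obs):
    A=np.zeros((3,3));b=np.zeros(3)
    for d,u,v in obs:
        e,r=ray(d,u,v);P=np.eye(3)-np.outer(r,r);A+=P;b+=P@e
    x=np.linalg.solve(A,b)
    res=[np.linalg.norm(proj(d,x)-[u,v]) for d,u,v in obs]
    return x,res
def snap(n,name):
    import pickle
    d=robot.get_image(n); cv2.imwrite(f"pics/{name}.png",d["img"]); pickle.dump(d,open(f"{name}.pkl","wb")); return d
def load(name):
    import pickle; return pickle.load(open(f"{name}.pkl","rb"))
def crop(d,name,u0,u1,v0,v1,s):
    cv2.imwrite(f"pics/{name}.png",cv2.resize(d["img"][v0:v1,u0:u1],None,fx=s,fy=s,interpolation=cv2.INTER_CUBIC))
E
python3 - <<'E'
from h import *
t=snap("top","top1"); s=snap("scene","scene1")
print(onz(t,276,195,47),onz(t,309,210,23),onz(t,308,178,29),onz(t,198,205,18))
a=cv2.resize(s["img"][190:270,150:290],None,fx=4,fy=4,interpolation=cv2.INTER_CUBIC)
cv2.imwrite("pics/c1.png",a)
crop(s,"c2",260,330,140,200,8)
crop(t,"c3",170,350,145,245,4)
E
```

```text
[548.79069936 -84.86162335  47.        ] [ 492.58891745 -206.97347403   23.        ] [ 610.32522218 -205.34221393   29.        ] [517.78000034 201.65105145  18.        ]
```

View pics/c1.png

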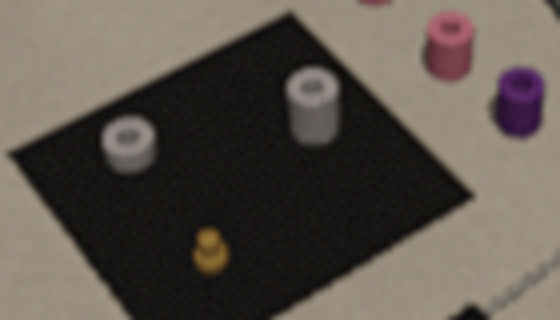

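View pics/c2.png

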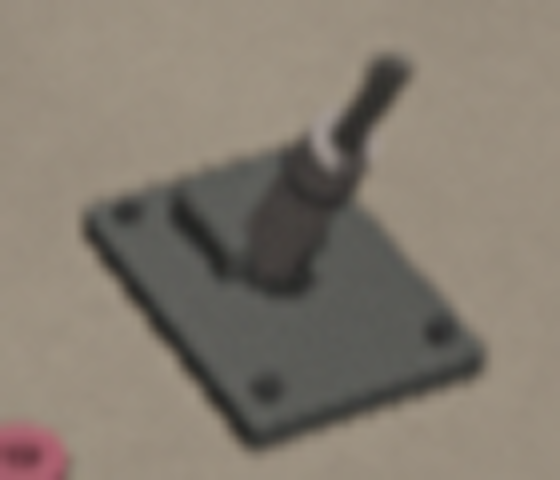

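View pics/c3.png

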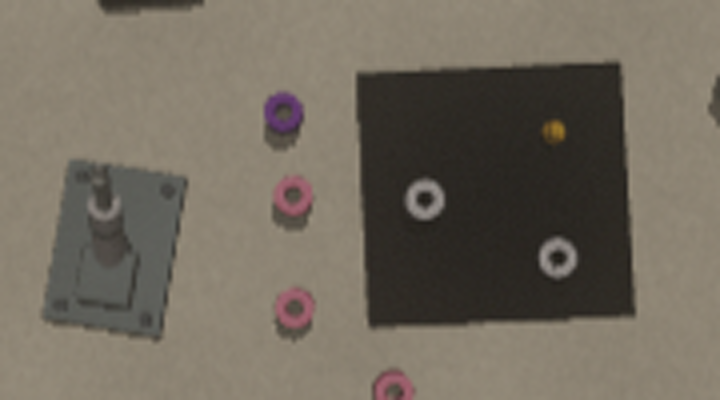

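The tall tube is confirmed: scene (228,216) = top (276,195), about twice the height of the spacer, aluminium and on the mat. Next: a rough spindle pose and a reachability check.

Run:
```python
from h import *
t=load("top1"); s=load("scene1")
P=[onz(t,170+u/4,145+v/4,18) for u,v in [(70,160),(187,178),(160,338),(44,320)]]
for p in P: print(p.round(1))
# mast x axis
x=(P[3]-P[0]+P[2]-P[1]); x/=np.linalg.norm(x); c=sum(P)/4
print("mast x",x, "center",c)
o=c-25*x; y=np.array([-x[1],x[0],0])
sh=o-10*x; sh[2]=115; a=-x*np.sin(np.radians(27))+np.array([0,0,np.cos(np.radians(27))])
print("shoulder",sh,"axis",a,"tip",sh+68*a)
tip,r=tri([(t,170+99/4,145+168/4),(s,260+392/8,140+64/8)]);print(tip,r)
print("top",proj(t,sh),proj(t,sh+68*a),"scene",proj(s,sh),proj(s,sh+68*a))
np.set_printoptions(precision=3,suppress=True)
# IK: tool z=-a; y horizontal
for sg in (1,-1):
    z=-a; ty=sg*np.array([-x[1],x[0],0]); tx=np.cross(ty,z)
    M=np.c_[tx,ty,z]; e=Rn.from_matrix(M).as_euler('xyz')
    for h in (22,30,100):
        q=robot.inverse_kinematics(list(sh+a*(h-19)),list(e)); print(sg,h,e,q)
```

```text
[592.3 239.9  18. ]
[573.9 132.   18. ]
[427.1 158.3  18. ]
[445.4 264.5  18. ]
mast x [-0.98530971  0.17077695  0.        ] center [509.69393703 198.67583313  18.        ]
shoulder [544.17977704 192.69863991 115.        ] axis [ 0.44732125 -0.07753111  0.89100652] tip [574.59762202 187.42652426 175.58844364]
[574.55056669 190.15669543 168.09383513] [np.float64(0.17161559617871983), np.float64(0.1916281495441334)]
top [196.37009356 196.78792024] [195.0905471  186.71565778] scene [301.14593768 156.50105559] [308.37685321 146.31468821]
1 22 [ 3.142  0.471 -0.172] [0.074 0.679 1.217 0.112 1.704 1.806]
1 30 [ 3.142  0.471 -0.172] [0.073 0.679 1.199 0.112 1.722 1.807]
1 100 [ 3.142  0.471 -0.172] [0.063 0.689 1.024 0.111 1.887 1.815]
-1 22 [ 3.142 -0.471  2.97 ] [ 0.074  0.679  1.217  0.112  1.704 -1.336]
-1 30 [ 3.142 -0.471  2.97 ] [ 0.073  0.679  1.199  0.112  1.722 -1.335]
-1 100 [ 3.142 -0.471  2.97 ] [ 0.063  0.689  1.024  0.111  1.887 -1.326]
```

Run:
```python
from h import *
np.set_printoptions(precision=3,suppress=True)
e=robot.current_eef_rot(); p=robot.current_tcp_pos(); d=robot.get_image("wrist")
T=R(e); print(e, T.T@(d["eye"]-p), T.T@R(d["orientation"]))
for yaw in (-0.17,2.97):
  for z in (10,150): print(yaw,robot.inverse_kinematics([549,-85,z],[np.pi,0,yaw]))
robot.move_ptp([549,-85,150],[np.pi,0,2.97])
w=snap("wrist","w1");print(robot.current_t(), robot.current_tcp_pos(), w["eye"])
```

```text
[-3.141 -0.     0.387] [  80.285    0.221 -165.981] [[-0.001 -0.957 -0.29 ]
 [ 1.    -0.001 -0.   ]
 [ 0.    -0.29   0.957]]
-0.17 [-0.354  0.492  1.763 -0.     0.886  1.386]
-0.17 [-0.354  0.323  1.621 -0.     1.197  1.386]
2.97 [-0.354  0.492  1.763  0.     0.886 -1.754]
2.97 [-0.354  0.323  1.621  0.     1.197 -1.754]
2.3333 [549.034 -85.96  150.13 ] [468.297 -72.307 316.098]
```

View pics/w1.png

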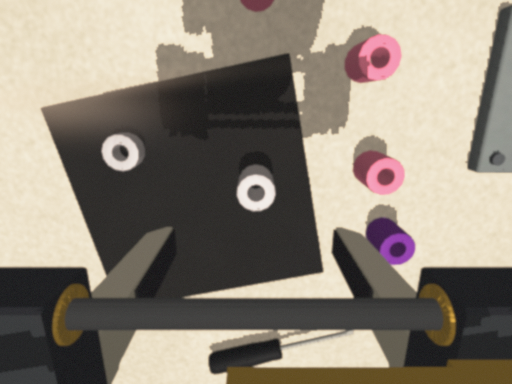

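Wrist view: the tall sleeve's top ring is at about (256,192), with the spacer at (122,152). I'll fit the ring centre.

Run:
```python
from h import *
w=load("w1"); t=load("top1")
def ringc(d,u0,u1,v0,v1,th):
    im=d["img"][v0:v1,u0:u1].astype(int); m=((im.min(2)>th)).astype(np.uint8)*255
    cs,h=cv2.findContours(m,cv2.RETR_CCOMP,cv2.CHAIN_APPROX_NONE)
    out=[]
    for c,hh in zip(cs,h[0]):
        if len(c)>=8 and cv2.contourArea(c)>6:
            e=cv2.fitEllipse(c); out.append((e[0][0]+u0,e[0][1]+v0,e[1],hh[3]))
    return out
for th in (150,200):
  for o in ringc(w,225,285,160,220,th): print(th,o,onz(w,o[0],o[1],47).round(1))
for o in ringc(t,265,288,184,207,100): print(o,onz(t,o[0],o[1],47).round(1))
crop(w,"c4",225,285,155,220,8)
```

```text
150 (255.6242332458496, 192.30559921264648, (35.60548400878906, 37.205318450927734), np.int32(-1)) [550.  -84.7  47. ]
150 (255.71673393249512, 192.55999374389648, (17.33848762512207, 18.05751609802246), np.int32(0)) [550.2 -84.7  47. ]
200 (255.63085556030273, 192.28262329101562, (33.6096076965332, 35.504478454589844), np.int32(-1)) [550.  -84.7  47. ]
200 (255.6368236541748, 192.6874656677246, (19.154272079467773, 19.882678985595703), np.int32(0)) [550.3 -84.8  47. ]
(275.82740020751953, 194.4250373840332, (8.353191375732422, 8.828701972961426), np.int32(-1)) [550.9 -84.3  47. ]
(275.8813638687134, 194.41464614868164, (5.094989776611328, 6.208789825439453), np.int32(0)) [550.9 -84.5  47. ]
```

View pics/c4.png

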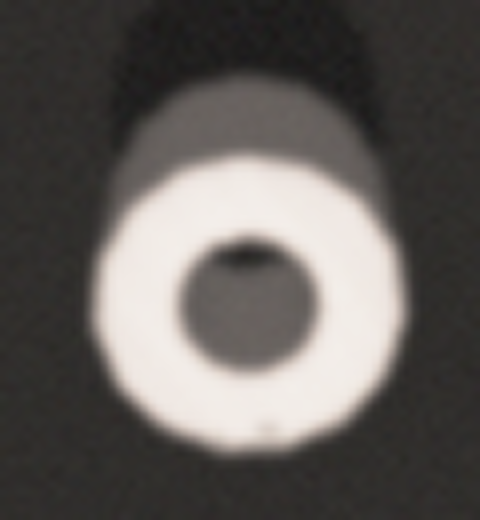

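Sleeve is at (550.1, -84.7). Next I look at the spindle from two wrist poses.

Run:
```python
from h import *
np.set_printoptions(precision=3,suppress=True)
robot.move_ptp([560,190,245],[np.pi,0,2.97])
snap("wrist","wA")
sh=np.array([544.,192.7,115]);a=np.array([.4473,-.0775,.891])
robot.move_ptp(list(sh+a*150),[np.pi,-.471,2.97])
snap("wrist","wB")
print(robot.current_t())
for n in("wA","wB"):
  d=load(n); print(proj(d,sh),proj(d,sh+68*a))
a=np.hstack([cv2.imread("pics/wA.png")[:270,:],cv2.imread("pics/wB.png")[:270,:]])
cv2.imwrite("pics/ab.png",cv2.resize(np.vstack([cv2.imread("pics/wA.png")[50:300,100:500],cv2.imread("pics/wB.png")[50:300,100:500]]),None,fx=1.2,fy=1.2))
```

```text
4.2
[255.448 167.924] [255.831 220.548]
[254.971 177.993] [255.426 197.93 ]
```

View pics/ab.png

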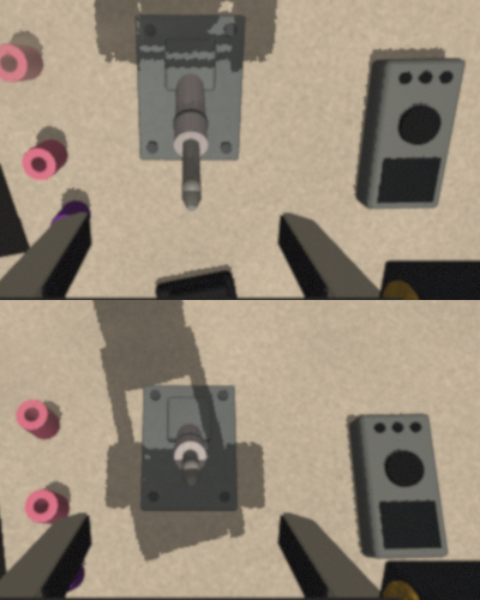

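Run:
```python
from h import *
a=load("wA");b=load("wB")
A=cv2.resize(a["img"][140:230,215:300],None,fx=6,fy=6,interpolation=cv2.INTER_CUBIC)
B=cv2.resize(b["img"][140:220,215:300],None,fx=6,fy=6,interpolation=cv2.INTER_CUBIC)
cv2.imwrite("pics/cA.png",A);cv2.imwrite("pics/cB.png",B)
```

```text
(no output)
```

View pics/cA.png

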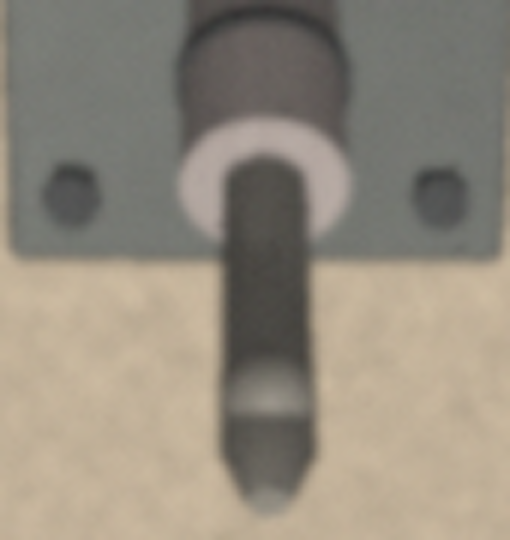

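View pics/cB.png

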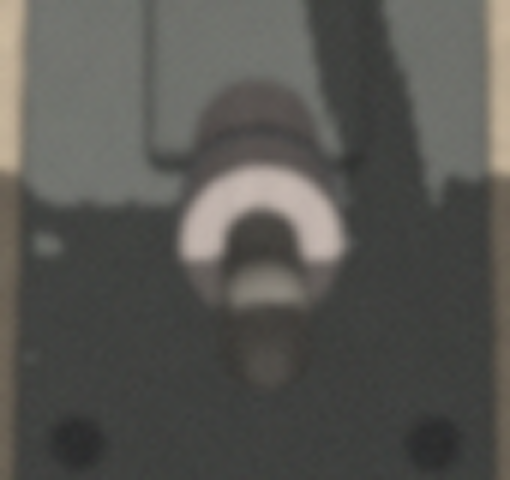

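```bash
cat >> h.py <<'E'
def spin(p):
    ax=np.array([np.sin(np.radians(27))*np.cos(p[2]),np.sin(np.radians(27))*np.sin(p[2]),np.cos(np.radians(27))])
    return np.array([p[0],p[1],115.]),ax
E
python3 - <<'E'
from h import *
from scipy.optimize import least_squares
np.set_printoptions(precision=2,suppress=True)
obs=[(load("wA"),259.2,170.8,0),(load("wA"),259.7,222.8,68),(load("wB"),259,181,0),(load("wB"),259.5,201.7,68)]
obs2=[(load("top1"),170+99/4,145+168/4,68),(load("scene1"),260+392/8,140+64/8,68)]
def f(p,O): 
    s,a=spin(p); return np.concatenate([proj(d,s+a*h)-[u,v] for d,u,v,h in O])
r=least_squares(f,[544,193,-.17],args=(obs,)); print(r.x, f(r.x,obs), f(r.x,obs2))
s,a=spin(r.x); print(s,a,s+68*a)
for n in("wA","wB"):
  d=load(n)
print(tri([o[:3] for o in obs if o[3]==68]),tri([o[:3] for o in obs if o[3]==0]))
# plate corners orientation with wA/wB
E
```

```text
[547.46 196.12  -0.19] [ 0.26 -0.08  0.13  0.91 -0.27 -0.41 -0.14 -0.48] [-0.52 -1.24  0.81 -1.48]
[547.46 196.12 115.  ] [ 0.45 -0.09  0.89] [577.76 190.21 175.59]
(array([577.86, 190.24, 173.41]), [np.float64(0.139536386811694), np.float64(0.1365088003509066)]) (array([547.73, 196.1 , 114.19]), [np.float64(0.2757268708866897), np.float64(0.25740852264878117)])
```

Spindle: shoulder (547.5, 196.1, 115), azimuth -0.19, residuals under 1 px. Now I pick up the sleeve.

Run:
```python
from h import *
np.set_printoptions(precision=2,suppress=True)
O=[np.pi,0,np.pi-.19]
robot.move_ptp([550.2,-84.7,110],O)
robot.move_gripper(0.7)
print(robot.current_tcp_pos(),robot.current_eef_rot())
robot.move_linear([550.2,-84.7,11],O,speed=100,f_stop=15)
print(robot.current_tcp_pos())
robot.move_gripper(0.0)
print("w",robot.current_gripper_width()*93, robot.current_t())
f0=np.array(robot.current_contact_force())
robot.move_linear([550.2,-84.7,90],O,speed=100)
print(f0,robot.current_contact_force(),robot.current_gripper_width()*93)
w=snap("wrist","g1"); print(robot.current_t(),robot.current_tcp_pos())
```

```text
[550.18 -84.69 109.89] [ 3.14 -0.    2.95]
[550.73 -84.89  11.59]
w 36.25628473675481 7.7583
[-0.58  1.03  1.97] [-0.47 -0.9  -0.98] 35.89497885517436
8.75 [549.56 -84.5   89.16]
```

View pics/g1.png

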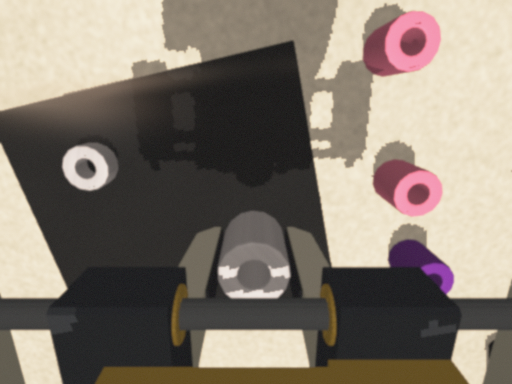

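The sleeve is held (width 36) with its bore at about (254,272). I'll check its offset in the hand, then move above the tip and look.

Run:
```python
from h import *
np.set_printoptions(precision=2,suppress=True)
w=load("g1"); p=onz(w,254,272.5,124.6); tcp=np.array([549.56,-84.5,89.16])
print(p, R([np.pi,0,np.pi-.19]).T@(p-tcp))
crop(w,"cg",205,305,205,310,6)
s,a=spin([547.5,196.1,-.19])
O=[np.pi,-np.radians(27),np.pi-.19]; k=13.5
print(R(O)[:,2],a)
robot.move_linear([550.2,-84.7,180],speed=200)
robot.move_ptp(list(s+a*(140-k)),O)
robot.move_linear(list(s+a*(103-k)),O,speed=80,f_stop=10)
print(robot.current_tcp_pos(),s+a*(103-k),robot.current_eef_rot(),robot.current_contact_force(),robot.current_t())
snap("wrist","p1");t=snap("top","tp1");sc=snap("scene","sp1")
crop(sc,"csp1",270,350,100,190,6)
```

```text
[548.58 -84.8  124.6 ] [  0.91  -0.48 -35.44]
[-0.45  0.09 -0.89] [ 0.45 -0.09  0.89]
[587.65 187.77 195.42] [587.4  188.43 194.75] [ 3.14 -0.47  2.95] [-0.3   0.41 -1.78] 11.0417
```

View pics/cg.png

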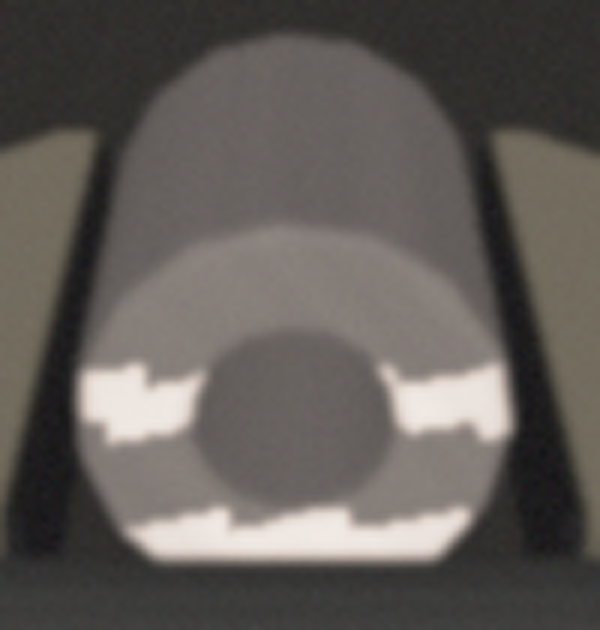

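View pics/p1.png

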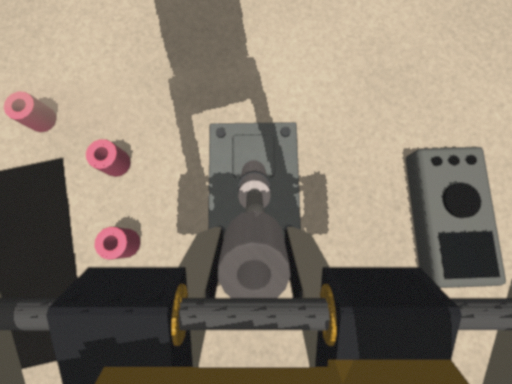

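View pics/csp1.png

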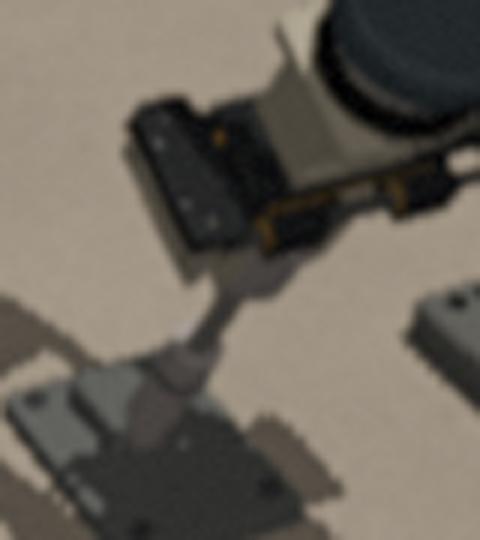

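The sleeve is symmetric in the hand and the bore lines up with the rod. Slide onto the tip under force watch.

```bash
cat >> h.py <<'E'
S,A=spin([547.5,196.1,-.19]); O=[np.pi,-np.radians(27),np.pi-.19]; k=13.5; T=R(O)
def rep():
    p=np.array(robot.current_tcp_pos()); q=T.T@(p-S); f=T.T@np.array(robot.current_contact_force())
    return "ctr h=%.1f lat=(%.1f,%.1f) F=%s M=%s w=%.1f t=%.2f"%(-q[2]+k,q[0],q[1],f.round(1),(T.T@np.array(robot.current_ft_torque())).round(2),robot.current_gripper_width()*93,robot.current_t())
def go(h,dx=0,dy=0,speed=40,fs=9):
    r=robot.move_linear(list(S+A*(h-k)+T@np.array([dx,dy,0])),O,speed=speed,f_stop=fs); print(r,rep()); return r
E
python3 - <<'E'
from h import *
print(rep())
r=go(90); 
if not r: r=go(82)
if not r: r=go(76)
snap("wrist","p2")
E
```

```text
ctr h=103.9 lat=(-0.2,-0.1) F=[-0.7 -0.3 -0.2] M=[-0.07 -0.39 -0.03] w=35.9 t=11.19
False ctr h=89.6 lat=(0.1,0.0) F=[-0.4  1.1  0.2] M=[-0.13 -0.34 -0.07] w=35.9 t=11.67
False ctr h=81.6 lat=(0.2,-0.1) F=[-0.7  0.2  0.3] M=[-0.09 -0.4   0.05] w=36.3 t=12.02
True ctr h=75.8 lat=(1.5,0.1) F=[ 4.9  0.5 -1.2] M=[-0.08  0.62 -0.03] w=36.3 t=12.25
```

View pics/p2.png

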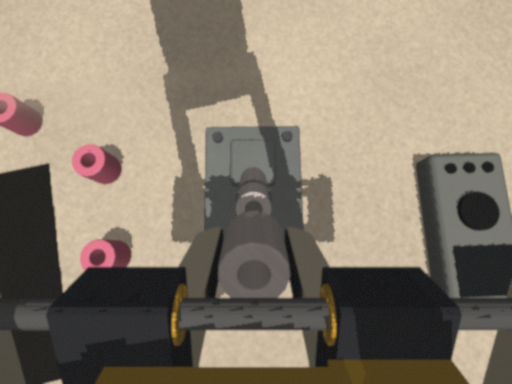

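Lateral force of +5 N at the ball's position means contact with the ball. Push on.

Run:
```python
from h import *
for h in (70,64,58):
    if go(h,1,0,30,30): break
d=snap("wrist","p3"); s=snap("scene","s3"); crop(s,"cs3",270,350,100,190,6)
```

```text
False ctr h=71.0 lat=(1.8,0.1) F=[ 5.   0.2 -5. ] M=[-0.02  0.56  0.02] w=36.0 t=12.64
False ctr h=64.9 lat=(1.8,0.1) F=[ 5.4 -0.3 -4.5] M=[-0.    0.52  0.03] w=36.5 t=12.99
False ctr h=58.8 lat=(1.8,0.1) F=[ 5.   0.6 -5. ] M=[ 0.04  0.52 -0.06] w=36.6 t=13.34
```

View pics/p3.png

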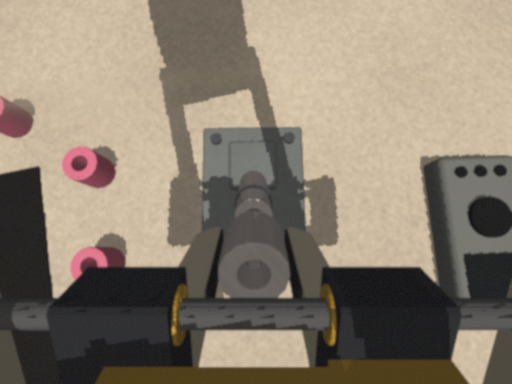

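Run:
```python
from h import *
ok=True
for h in (48,38,32,28,25):
    if go(h,2,0,40 if h>30 else 25,25): ok=False;break
if ok: go(19,2,0,20,18)
robot.sleep(.3); print(rep())
d=snap("wrist","p4"); s=snap("scene","s4"); crop(s,"cs4",270,350,100,190,6); crop(d,"cp4",205,305,160,310,4)
```

```text
False ctr h=49.3 lat=(1.8,0.1) F=[ 2.6 -0.7 -5.2] M=[-0.01 -0.07 -0.03] w=36.2 t=13.84
False ctr h=39.4 lat=(1.7,0.1) F=[ 3.2 -0.4 -6.2] M=[ 0.02 -0.02 -0.03] w=36.3 t=14.24
False ctr h=33.3 lat=(1.7,0.1) F=[ 2.1  0.1 -5.6] M=[-0.05 -0.05 -0.08] w=35.9 t=14.54
False ctr h=28.1 lat=(1.7,-0.0) F=[ 1.   0.1 -0.1] M=[-0.08 -0.33 -0.02] w=36.6 t=14.85
False ctr h=24.3 lat=(1.7,-0.1) F=[-1.7 -0.8  2. ] M=[-0.1  -0.48 -0.05] w=36.2 t=15.12
True ctr h=22.0 lat=(1.5,0.0) F=[ 0.7 -0.2 -4.5] M=[-0.03 -0.22 -0.02] w=36.3 t=15.40
ctr h=21.9 lat=(1.5,-0.0) F=[ 1.9  0.1 -6. ] M=[ 0.   -0.06 -0.02] w=36.0 t=15.70
```

View pics/p4.png

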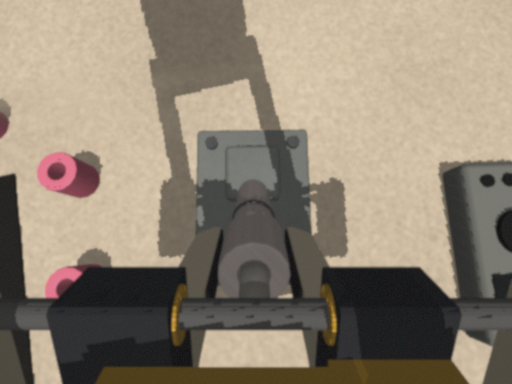

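View pics/cs4.png

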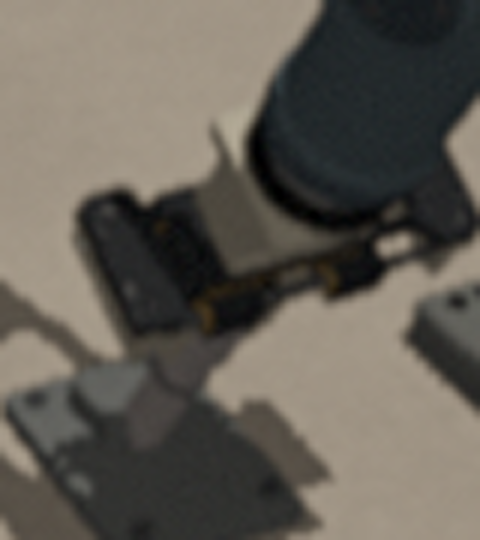

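The axial force fell off between h=33 and 28, which is the click, and the sleeve hit the shoulder at h=22. Release, back off along the axis and inspect.

Run:
```python
from h import *
robot.move_gripper(0.75); print(rep())
robot.move_linear(list(S+A*(150-k)+T@np.array([2,0,0])),O,speed=120); print(rep())
d=snap("wrist","q1")
robot.move_ptp([560,120,260],[np.pi,0,np.pi-.19])
e=snap("wrist","q2"); print(rep())
robot.move_ptp([450,-60,300],[np.pi,0,np.pi-.19])
s=snap("scene","q3"); t=snap("top","q4"); print(robot.current_t(),robot.current_contact_force())
crop(d,"cq1",215,300,130,220,6); crop(s,"cq3",260,330,140,200,8); crop(t,"cq4",170,350,145,245,4)
for h in (0,22,44,51,68): print(h,proj(d,S+A*h),proj(e,S+A*h))
```

```text
ctr h=21.0 lat=(1.4,-0.1) F=[0.8 0.4 0.2] M=[-0.1  -0.33 -0.04] w=70.0 t=16.54
ctr h=149.3 lat=(2.1,-0.0) F=[ 0.3  0.4 -0.4] M=[-0.07 -0.36 -0.04] w=69.7 t=17.77
ctr h=154.9 lat=(41.9,-72.1) F=[-0.6  0.2  0.1] M=[-0.07 -0.19 -0.06] w=69.7 t=18.48
19.4417 [-0.68299494  0.59915982  0.70915974]
0 [254.13676156 184.36036789] [324.47507209 154.98733195]
22 [254.18657173 190.53721084] [328.26538032 168.7185725 ]
44 [254.24412816 197.67465025] [332.48021639 183.9877602 ]
51 [254.26436629 200.18433459] [333.92209614 189.21129256]
68 [254.31807171 206.84421879] [337.65165329 202.72244869]
```

View pics/cq1.png

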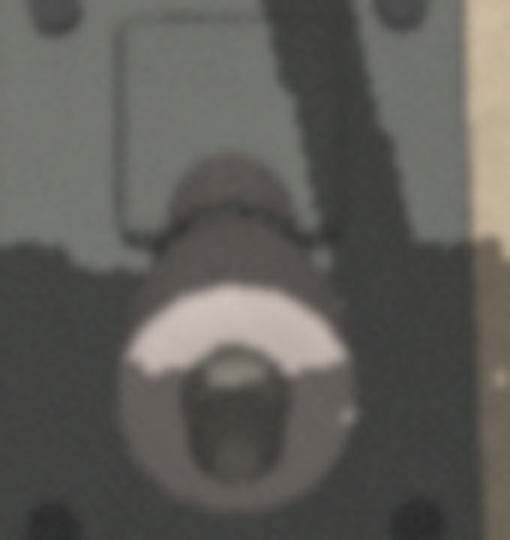

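View pics/q2.png

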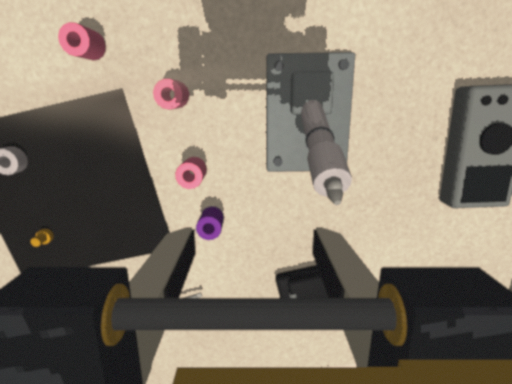

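View pics/cq3.png

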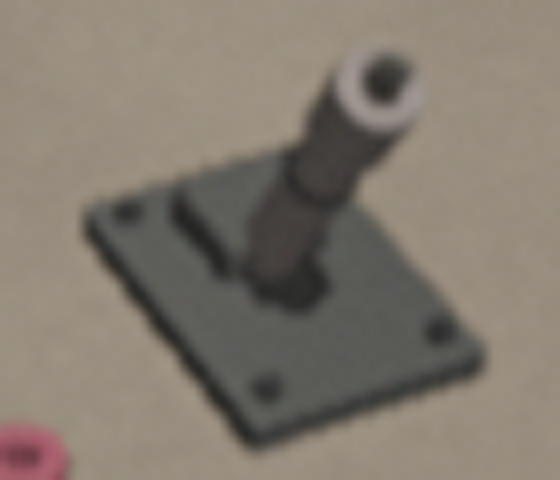

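View pics/cq4.png

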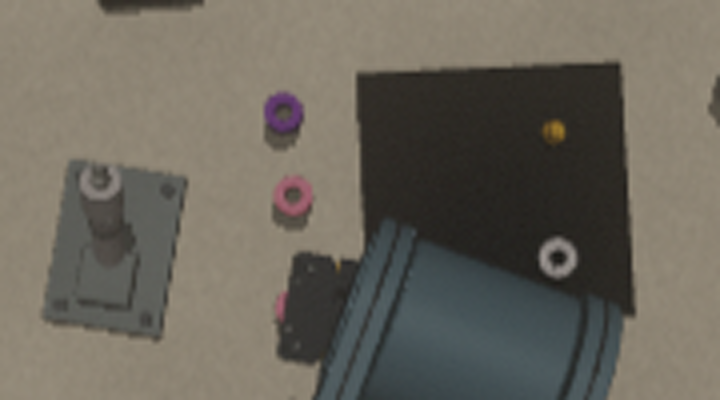

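The ball is out, overlapping the sleeve's upper rim at crop (235,370). The rim centre, at about (254.3,196.2) and (332,182), matches the predicted seated rim at z=44, (254.2,197.7) and (332.5,184). The other parts haven't moved.

Run:
```python
from h import *
print(robot.current_t()); print(robot.hand_in())
```

```text
19.4417
the job is handed in; nothing more can be done
None
```

I slid the tall aluminium sleeve onto the leaning spindle, past the ball and down to the shoulder. I then let go, backed off, and handed the job in at 19.4 s of the 54 s allowed.

- **Push:** the sleeve slid along the ball at about 5–6 N. That force fell away with the sleeve's centre between 33 and 28 mm above the shoulder, which was the click. It then stopped firmly at 22.0 mm, where a seated sleeve should be.
- **Final pictures:** the ball stands out above the sleeve's rim. The rim is within about 2 px of where a seated sleeve should show in both wrist views, with no sign of a gap at the shoulder.
- **Other objects:** everything visible in the last pictures is where it was. The arm hid some of the bench in the last top view, including one pink look-alike. That part showed in an earlier wrist view after I let go. I didn't check the items farther out, such as the bottle and carton, again.
- **Disagreements:** the spindle's pose from the wrist pictures differed from the scene and top views by about 1–1.5 px. During the push the sleeve sat about 1.5–2 mm towards the ball side, with at most about 5 N of side force.

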